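Square a slotted aluminium bar in the alignment fence

ROBOT

A 6-joint arm with a two-finger parallel gripper is mounted at the origin on the work surface. World frame = base frame: x ahead of the robot, y to its left, z up, the work surface at z = 0. Lengths are in m, angles in degrees, forces in N, time in s.
With the tool pointing down it reaches from about 0.375 to 0.9 m from the base axis. Payload 3.1 kg.
Tool frame: the origin (TCP) lies at the very end of the fingers, on their centre line; the grasp point (between the pads) lies 19 mm behind it; z points along the fingers, x is the direction in which the jaws open and shut, and the axes are right-handed (so a half turn about z gives the same grasp; the last joint's range is limited). The gripper opens to 85 mm and grips with 20 to 120 N. Pads are 22 mm wide; open, the fingers measure 114 mm over their backs; the gripper's body (76 mm by 85 mm) begins 54 mm behind the grasp point. The pads swing forward as they close: fully open they stand 13 mm farther back than shut.
Start: joints at [62.424, 30.224, 82.088, -0, 67.689, -10.227], TCP at [0.186, 0.597, 0.231] pointing down, gripper open.
Joint ranges: [-176.69, 176.69], [-43.24, 126.21], [12.49, 139.97], [-82, 262], [0, 151.66], [-163.58, 163.58]. Speed limits (degrees/s): [159.86, 159.86, 180, 180, 180, 180].

INTERFACE

Orientations are given as [roll, pitch, yaw] about the fixed x, y, z axes, in that order (R = Rz(yaw) Ry(pitch) Rx(roll)).
In Python, from cell import ctrl, imaging, finish_job gives the robot as it stands.
- The arm moves only by the tool servo_tool, never from a script. Its argument "rows" is a list of rows, each a list of 5 numbers: the finger opening in m, from 0 to 0.0854, then the shift along the tool's x, y, z in m, then the turn about the tool's z in rad. A call has exactly 10 rows; each row is the pose to reach, as a shift and turn from the pose measured when the call began, along the tool's axes at that moment; what a row does not reach only later rows make up. A row lasts 1/12 s, in which the tool goes at most 41.7 mm and 7.16 degrees, less where a joint would pass 70% of its speed; a pose out of reach is approached as far as the arm can. A call with a gripper value outside its range is refused whole. The fingers move at their own pace and stop on an object; "squeeze" is the grip in N (left out, the last holds). Time passes only in rows, so rows that repeat a pose let the fingers close, or fill a call up. It gives the time, the measured TCP pose, the force and the opening at its end, in the units of the state.
- ctrl.state(): the state, without advancing time (a new reading comes with each control period).
- imaging.read_camera(name): name is "scene" or "top" or "wrist"; returns the picture (400x640x3 uint8, red, green, blue); there is no depth.
- imaging.camera_params(name): a dict with "fx", "fy", "cx", "cy" (pixels), "world_from_camera" (4x4, takes a point from camera to world coordinates); the wrist camera has in their place "tool_from_camera" (4x4, takes a point from camera to tool coordinates, whose origin is the TCP and whose axes are the tool frame's). Camera axes: x right, y down, z forward; pixel columns grow to the right and rows downward; lengths in m; the calibration is good to about 2 mm. A picture is of the moment at which its call begins: read the wrist's pose just before it. camera_params takes no time and is no camera call.
- finish_job(): hands the job in, once; it reports no verdict.
The state is a dict: "time": time; "joint_pos": joint angles; "qvel": joint speeds; "effort": joint torques, N m; "eef_pos": TCP position; "orientation": TCP orientation; "wrist_force": force on the tool from outside, world axes, zero at the start; "wrist_torque": the same for the moment, N m; "width": opening from 0.0 (shut) to 1.0 (fully open).
Only numpy, scipy, OpenCV 4.12 (cv2) and the standard library are available. Lean on these libraries where they do the work, as an engineer would, in place of code of your own. Each camera call takes 0.05 s, during which the arm holds its last target. There are 200 camera calls.

TASK

On the bench the aluminium bar for a lab frame has to be squared up in its alignment fence before it is bolted. Pushing on one half of the bar and then on the other, slide it over the table until it lies parallel and flush against the fence's yellow strip with both red pins pushed in, then slide it along the strip to the left until its end is home against the blue end stop and its red plate is pushed in, still flush. Press it home each time with a felt push of about 10 N and never load the fence with more than 25 N; do not lift or tip the bar, leave it seated, and leave the glassware and tools on the bench alone.

Things in the scene. Friction and masses are not known exactly. Their poses are not given: they have to be found in the camera images.
- bar: Loose straight aluminium profile of rectangular section with dark slots, 260 mm long (its y), 25 mm wide (its x), 30 mm high (z), 0.2 to 0.4 kg, lying on the table; origin at the centre of its underside. It slides with friction, roughly 1.5 to 4.5 N. It starts between robot and fence, turned up to 15 degrees either way from the fence.
- fence: Alignment fence screwed to the table. Its y runs along it (+y to the end stop, on the robot's left); its working side looks along its -x, to the robot. Origin on the table under the middle of a grey wall 300 mm long, 10 mm thick, 34 mm high. The bar lies home with its long side on the yellow strip and its +y end on the blue stop.
- strip_mid (a point): Point fixed to the fence at fence x -38, y 0, z 18 mm, near the face of the yellow strip (fence y -135 to 115 mm, 34 mm high, parallel to fence y, stiff). The strip is adjustable: its face lies anywhere within 8 mm either side of this point along x, different each run, not reported: it has to be felt.
- stop_mid (a point): Point fixed to the fence at fence x -50, y 127, z 18 mm, near the face (looking along -y) of the blue end stop, a stiff block 34 mm high, 16 mm thick, reaching from fence x -28 to -78 mm. Adjustable: its face lies anywhere within 8 mm either side of this point along y, not reported: it has to be felt.
- pin_left (a joint): Red round-nosed gauge pin, 10 mm thick, in the strip's face at fence y = +35 mm, 18 mm above the table, on a very weak spring (0.2 N). Value = how far it is pushed in (m): 0 when free and 6 mm proud of the strip's face, about 0.006 when the bar lies flush there.
- pin_right (a joint): The same kind of pin in the strip's face at fence y = -65 mm; same values.
- stop_plate (a joint): Flat red gauge plate in the end stop's face, fence x -32 to -76 mm, 8 to 28 mm above the table, on an equally weak spring; 0 when free and 6 mm proud of the stop's face, about 0.006 when the bar's end is flush against the stop.
- flask_big: clear conical glass flask, 106 mm wide, 158 mm tall; origin under its centre. A bystander.
- flask_small: smaller clear conical glass flask, 85 mm wide, 126 mm tall; origin under its centre. A bystander.
- oil_bottle: green glass bottle with green cap, 72 mm wide, 220 mm tall; origin under its centre. A bystander.
- cylinder: tall clear glass measuring cylinder, foot 72 mm wide, 214 mm tall; origin under its centre. A bystander.
- jar_lid: yellow jar lid, 70 mm wide, 13 mm high; origin under its centre. A bystander.
- screwdriver: screwdriver lying on the table on the robot's left. A bystander.
- bracket: small aluminium angle bracket, 40 x 25 x 40 mm, on the robot's right. A bystander.

How it is judged:
By the outcome, as a careful person would: the job done as asked, in the order asked, and still so for the second after the job is handed in, with the robot touching nothing.
It also fails if it takes over 72 s, if anything falls off the work surface, if the arm or the gripper's body presses on something with over 40 N, if the wrist force passes 120 N, or if a joint passes its speed limit or range.

## Working session

There is one attempt and no reset: what is moved stays moved. The work goes in short steps, Python scripts to look and compute and a tool call to move; the robot and the scene stay as the last step left them, time stands still between calls to the robot, and variables do not carry over. Pictures are saved under pics/ and viewed, about 8 in all and at most 12, crops included, and the job is handed in when it is done.

Besides the shell and the picture viewer there is one more tool, called after "Request:" by a JSON object that holds its "fn" and its "kwargs". servo_tool: Moves the arm, as the interface text tells. Its arguments: {"type":"object","properties":{"rows":{"type":"array","items":{"type":"array","items":{"type":"number"}}},"squeeze":{"type":"number"}},"required":["rows"]}

```bash
ls; mkdir -p pics
python3 - <<'E'
from cell import ctrl, imaging
import cv2, numpy as np
print(ctrl.state())
for n in ("top","scene"):
    im=imaging.read_camera(n); cv2.imwrite(f"pics/{n}0.png",im[:,:,::-1]); 
    p=imaging.camera_params(n); print(n,{k:np.round(v,4).tolist() for k,v in p.items()})
print(imaging.camera_params("wrist"))
E
```

```text
pics
{'time': 0.0, 'joint_pos': array([ 6.24234745e+01,  3.02794853e+01,  8.21564669e+01, -6.05039154e-04,
        6.76884379e+01, -1.02275042e+01]), 'qvel': array([ 0.00991939, -0.01682761, -0.04451846, -0.02244805, -0.02662734,
       -0.07361851]), 'effort': array([-7.36849711e-05, -4.42339075e+01, -1.78027743e+01, -1.75529685e-04,
        8.21525522e-03, -1.25207117e-05]), 'eef_pos': array([0.18601155, 0.59593192, 0.23032759]), 'orientation': array([-1.79978464e+02,  1.22512960e-01,  7.26512320e+01]), 'wrist_force': array([0.12776661, 0.08851158, 0.36593465]), 'wrist_torque': array([-0.0097776 ,  0.02023709,  0.00349499]), 'width': 0.9990393237657272}
top {'fx': 432.3477, 'fy': 432.3477, 'cx': 314.0162, 'cy': 195.1952, 'world_from_camera': [[-0.0266, -0.9888, 0.1465, 0.4572], [-0.9988, 0.0324, 0.0373, -0.016], [-0.0416, -0.1453, -0.9885, 1.0763], [0.0, 0.0, 0.0, 1.0]]}
scene {'fx': 418.2394, 'fy': 418.2394, 'cx': 319.4172, 'cy': 199.6812, 'world_from_camera': [[-0.0695, 0.673, -0.7364, 1.5], [0.9975, 0.0533, -0.0455, 0.0389], [0.0086, -0.7377, -0.675, 0.8715], [0.0, 0.0, 0.0, 1.0]]}
{'fx': 319.59075275238746, 'fy': 319.59075275238746, 'cx': 322.3729419747, 'cy': 205.1294040536387, 'tool_from_camera': array([[ 9.99999398e-01,  1.09542224e-03,  5.58388779e-05,
         5.71322757e-06],
       [-1.05552017e-03,  9.47233661e-01,  3.20542161e-01,
        -8.42859119e-02],
       [ 2.98236547e-04, -3.20542027e-01,  9.47234248e-01,
        -1.41582708e-01],
       [ 0.00000000e+00,  0.00000000e+00,  0.00000000e+00,
         1.00000000e+00]])}
```

View pics/top0.png

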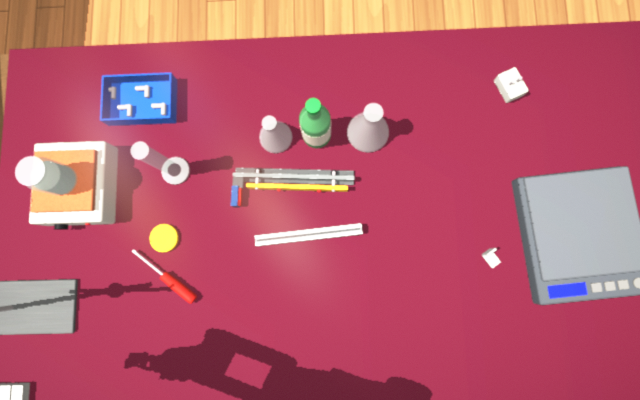

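View pics/scene0.png

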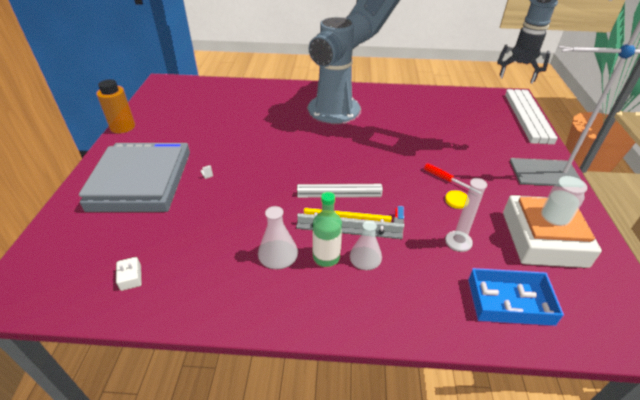

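The top view shows the bar from about (254,240) to (363,229), the yellow strip from (247,186) to (348,187) and the blue stop near (236,193). The scene view confirms this, with two flasks and the bottle behind the fence. Next I measure them.

```bash
cat > h.py <<'E'
import numpy as np, cv2
from cell import ctrl, imaging
def ray(name,uv,z,T=None):
    p=imaging.camera_params(name); T=p["world_from_camera"] if T is None else T
    uv=np.atleast_2d(uv).astype(float)
    d=np.c_[(uv[:,0]-p["cx"])/p["fx"],(uv[:,1]-p["cy"])/p["fy"],np.ones(len(uv))]@T[:3,:3].T
    return T[:3,3]+d*((z-T[2,3])/d[:,2])[:,None]
def rect(pts):
    b=cv2.boxPoints(cv2.minAreaRect((pts[:,:2]*1000).astype(np.float32)))
    c=b.mean(0); e=[b[1]-b[0],b[2]-b[1]]; l=max(e,key=np.linalg.norm)
    l=l*np.sign(l[1]); return c, np.linalg.norm(e[0]),np.linalg.norm(e[1]), np.degrees(np.arctan2(-l[0],l[1]))  # angle of +y axis from world y
def largest(m):
    n,l,s,_=cv2.connectedComponentsWithStats(m.astype(np.uint8)); i=1+np.argmax(s[1:,4]); v,u=np.where(l==i); return np.c_[u,v]
def top():
    im=imaging.read_camera("top"); h=cv2.cvtColor(im,cv2.COLOR_RGB2HSV).astype(int); H,S,V=h[...,0],h[...,1],h[...,2]
    roi=np.zeros(H.shape,bool); roi[160:330,200:420]=1
    ye=(H>20)&(H<35)&(S>120)&roi; bl=(H>100)&(H<130)&(S>100)&roi
    ba=(S<70)&(V>120)&roi; ba[:198]=0
    return im,{k:largest(m) for k,m in (("ye",ye),("bl",bl),("ba",ba)) if m.any()}
E
python3 - <<'E'
from h import *
im,m=top()
for k,z in (("ye",.034),("bl",.034),("ba",.03)):
    print(k,len(m[k]),*rect(ray("top",m[k],z)), m[k].min(0),m[k].max(0))
for n,(u,v) in {"lid":(164,238),"cylfoot":(175,172),"fs":(276,138),"driver":(195,298)}.items(): print(n,ray("top",(u,v),0.0).round(3))
# wrist tool axes
from scipy.spatial.transform import Rotation as R
print(R.from_euler('xyz',ctrl.state()['orientation'],degrees=True).as_matrix().round(3))
E
```

```text
ye 494 [635.2392    66.390854] 13.027481 248.54195 -3.5530546 [246 183] [347 190]
bl 94 [617.47437 221.31808] 47.381226 12.35907 89.98904 [231 186] [236 205]
ba 1265 [516.95276   40.120262] 263.22223 28.336155 4.818195 [254 223] [362 245]
lid [[0.52  0.405 0.   ]]
cylfoot [[0.689 0.381 0.   ]]
fs [[0.769 0.119 0.   ]]
driver [[0.371 0.324 0.   ]]
[[ 0.298  0.955 -0.001]
 [ 0.955 -0.298 -0.002]
 [-0.002 -0.    -1.   ]]
```

Request:
{"fn": "servo_tool", "kwargs": {"rows": [[0,-0.04,0.04,0,-0.05],[0,-0.08,0.08,0,-0.1],[0,-0.12,0.12,0,-0.15],[0,-0.15,0.155,0,-0.2],[0,-0.18,0.19,0,-0.241],[0,-0.21,0.22,0,-0.241],[0,-0.24,0.25,0,-0.241],[0,-0.27,0.28,0,-0.241],[0,-0.3,0.31,0,-0.241],[0,-0.32,0.33,0,-0.241]], "squeeze": 40}}

```text
time: 0.98
eef_pos: [0.3858, 0.2288, 0.231]
orientation: [-180.0, 0.1, 86.5]
wrist_force: [1.2, -0.3, 0.2]
width: 0.004
```

Request:
{"fn": "servo_tool", "kwargs": {"rows": [[0,-0.02,0.015,0,0],[0,-0.045,0.03,0,0],[0,-0.07,0.045,0,0],[0,-0.095,0.06,0,0],[0,-0.115,0.07,0,0],[0,-0.124,0.076,0,0],[0,-0.124,0.076,0,0],[0,-0.124,0.076,0,0],[0,-0.124,0.076,0,0],[0,-0.124,0.076,0,0]]}}

```text
time: 1.82
eef_pos: [0.453, 0.1015, 0.231]
orientation: [-179.9, 0.1, 86.6]
wrist_force: [-0.3, -0.3, 0.6]
width: 0.0
```

```bash
cat >> h.py <<'E'
from scipy.spatial.transform import Rotation as R
def wrist(fn):
    s=ctrl.state(); im=imaging.read_camera("wrist"); cv2.imwrite(fn,im[:,:,::-1])
    T=np.eye(4); T[:3,:3]=R.from_euler('xyz',s['orientation'],degrees=True).as_matrix(); T[:3,3]=s['eef_pos']
    return s,im,T@imaging.camera_params("wrist")["tool_from_camera"]
E
python3 - <<'E'
from h import *
s,im,T=wrist("pics/w1.png"); print(s['eef_pos'],s['wrist_force']); np.save("w1T.npy",T)
E
```

```text
[0.45304998 0.10151974 0.23100656] [-0.25243577 -0.25571104  0.56973076]
```

View pics/w1.png

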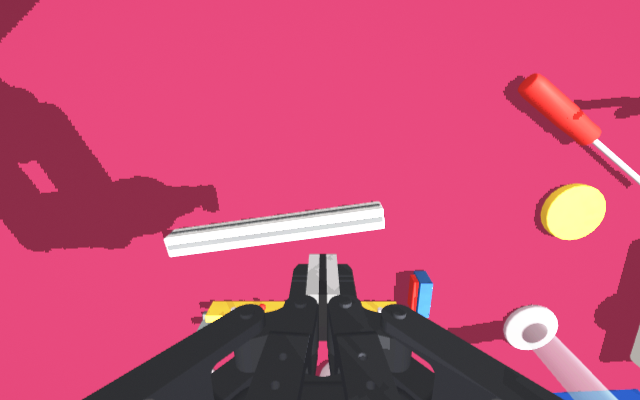

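The wrist view agrees with the top view: the bar runs from (167,245) to (383,216), with its left end nearer the robot. The strip is at row ~303 and the stop at (415,295), so I refine on those.

Run:
```python
from h import *
T=np.load("w1T.npy"); im=cv2.imread("pics/w1.png"); h=cv2.cvtColor(im,cv2.COLOR_BGR2HSV).astype(int);H,S,V=h[...,0],h[...,1],h[...,2]
def line(p): 
    vx,vy,x,y=cv2.fitLine((p[:,:2]*1000).astype(np.float32),cv2.DIST_HUBER,0,.01,.01).ravel(); s=np.sign(vy); return np.degrees(np.arctan2(-vx*s,vy*s)).round(2),p[:,:2].mean(0).round(4)
ye=(H>20)&(H<35)&(S>120); ye[:,450:]=0; ye[:280]=0
print("ye cols",np.where(ye.any(0))[0][[0,-1]])
P=[];
for u in list(range(222,288,2))+list(range(365,392,2)):
    v=np.where(ye[:,u])[0]
    if len(v): P.append((u,v[0]))
P=np.array(P); print(P[::5].tolist())
print("strip, edge at z .034",line(ray("wrist",P-[0,.5],.034,T)))
ba=(S<90)&(V>100); ba[:190]=0; ba[262:]=0; ba[:,:160]=0; ba[:,392:]=0
q=largest(ba); print(q.min(0),q.max(0))
B=np.array([(u,q[q[:,0]==u][:,1].max()) for u in range(185,378,3)])
print("bar far top edge",line(ray("wrist",B+[0,.5],.03,T)))
print("ends top",ray("wrist",[(q[:,0].min(),245),(384,216)],.03,T).round(4))
bl=(H>95)&(H<125)&(S>60); bl[:,:400]=0;bl[:,440:]=0;bl[:260]=0;bl[325:]=0
b=largest(bl); print("blue",b.min(0),b.max(0))
re=((H<6)|(H>176))&(S>190)&(V>150); re[:,:400]=0;re[:,440:]=0;re[:265]=0;re[325:]=0
r=largest(re); print("red",len(r),r.min(0),r.max(0), ray("wrist",[(r[:,0].min(),r[:,1].mean())],.028,T))
```

```text
ye cols [206 395]
[[222, 302], [232, 302], [242, 302], [252, 302], [262, 302], [272, 302], [282, 302], [371, 302], [381, 302], [391, 302]]
strip, edge at z .034 (np.float32(-3.31), array([0.6071, 0.0536]))
[164 201] [384 257]
bar far top edge (np.float32(4.96), array([0.5277, 0.0479]))
ends top [[ 0.5231 -0.0899  0.03  ]
 [ 0.5016  0.1695  0.03  ]]
blue [414 271] [432 317]
red 216 [408 275] [418 310] [[0.60434436 0.20008231 0.028     ]]
```

Request:
{"fn": "servo_tool", "kwargs": {"rows": [[0,0,0,0.04,0],[0,0,0,0.08,0],[0,0,0,0.12,0],[0,0,0,0.16,0],[0,0,0,0.19,0],[0,0,0,0.21,0],[0,0,0,0.221,0],[0,0,0,0.221,0],[0,0,0.01,0.221,0],[0,0,0.02,0.221,0]]}}

```text
time: 2.7
eef_pos: [0.4737, 0.1006, 0.0108]
orientation: [-180.0, 0.1, 86.6]
wrist_force: [-0.1, 0.1, -0.1]
width: 0.003
```

Request:
{"fn": "servo_tool", "kwargs": {"rows": [[0,0,0.005,0,0],[0,0,0.009,0,0],[0,0,0.013,0,0],[0,0,0.017,0,0],[0,0,0.021,0,0],[0,0,0.025,0,0],[0,0,0.029,0,0],[0,0,0.031,0,0],[0,0,0.032,0,0],[0,0,0.032,0,0]]}}

```text
time: 3.53
eef_pos: [0.5059, 0.0987, 0.0107]
orientation: [-180.0, 0.1, 86.6]
wrist_force: [-0.3, -0.1, 0.1]
width: 0.003
```

Run:
```python
from h import *
print(ctrl.state()['eef_pos'],ctrl.state()['wrist_force'])
im,m=top(); cv2.imwrite("pics/t1.png",cv2.resize(im[130:290,180:420,::-1],None,fx=3,fy=3))
print(*rect(ray("top",m["ba"],.03)))
```

```text
[0.50591983 0.09867213 0.01067263] [-0.34592227 -0.14323273  0.14396223]
[361.54846 235.55978] 123.417595 138.3448 -1.1563877
```

View pics/t1.png

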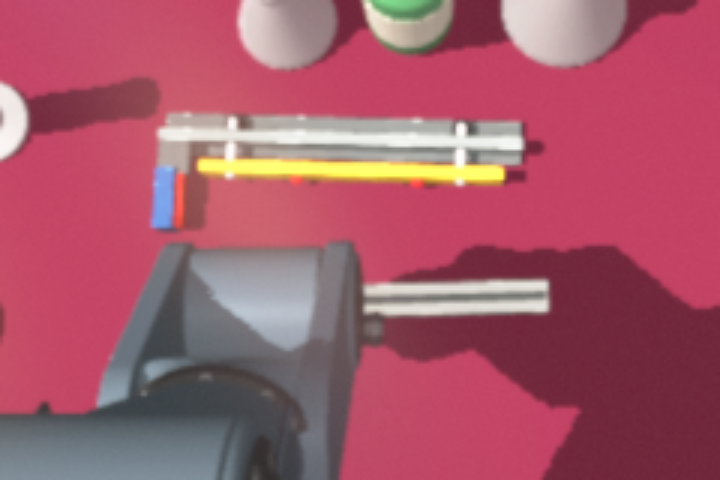

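The arm hides the left half. The right half runs at about 3° relative to the strip, so I push the left half a little more and then push the middle.

Request:
{"fn": "servo_tool", "kwargs": {"rows": [[0,0,0.004,0,0],[0,0,0.008,0,0],[0,0,0.009,0,0],[0,0,0.0,0,0],[0,0,-0.01,0,0],[0,-0.02,-0.015,0,0],[0,-0.045,-0.015,0,0],[0,-0.058,-0.015,0,0],[0,-0.058,-0.01,0,0],[0,-0.058,-0.008,0,0]]}}

```text
time: 4.42
eef_pos: [0.4944, 0.0408, 0.0108]
orientation: [180.0, 0.1, 86.5]
wrist_force: [0.4, -0.4, -0.1]
width: 0.002
```

Request:
{"fn": "servo_tool", "kwargs": {"rows": [[0,0,0.006,0,0],[0,0,0.012,0,0],[0,0,0.018,0,0],[0,0,0.024,0,0],[0,0,0.03,0,0],[0,0,0.036,0,0],[0,0,0.042,0,0],[0,0,0.048,0,0],[0,0,0.051,0,0],[0,0,0.051,0,0]]}}

```text
time: 5.25
eef_pos: [0.5471, 0.0375, 0.0109]
orientation: [179.8, 0.1, 86.5]
wrist_force: [0.3, -0.6, 0.7]
width: 0.003
```

Run:
```python
from h import *
print(ctrl.state()['eef_pos'],ctrl.state()['wrist_force'])
s,im,T=wrist("pics/w2.png"); np.save("w2T.npy",T)
a=imaging.read_camera("top")[120:280,200:400]; b=imaging.read_camera("wrist")
a=cv2.resize(a,(640,512)); cv2.imwrite("pics/c2.png",cv2.resize(np.hstack([a[:400],b]),(800,250))[:,:,::-1])
```

```text
[0.5470685  0.03746878 0.01089231] [ 0.32366787 -0.61704688  0.66621677]
```

View pics/c2.png

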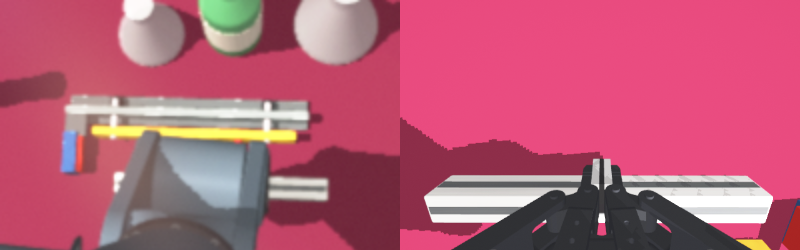

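The wrist view shows the bar horizontal in the image, so it is parallel to the tool and the fence, and centred on the fingers. I keep pushing.

Request:
{"fn": "servo_tool", "kwargs": {"rows": [[0,0,0.005,0,0],[0,0,0.009,0,0],[0,0,0.013,0,0],[0,0,0.017,0,0],[0,0,0.021,0,0],[0,0,0.025,0,0],[0,0,0.029,0,0],[0,0,0.032,0,0],[0,0,0.034,0,0],[0,0,0.035,0,0]]}}

```text
time: 6.23
eef_pos: [0.5809, 0.0355, 0.0109]
orientation: [179.9, 0.1, 86.5]
wrist_force: [-1.3, -0.7, -0.6]
width: 0.003
```

Run:
```python
from h import *
print(ctrl.state()['eef_pos'],ctrl.state()['wrist_force'])
a=imaging.read_camera("top")[120:280,200:400]; b=imaging.read_camera("wrist")
cv2.imwrite("pics/w3.png",b[:,:,::-1])
a=cv2.resize(a,(640,512),interpolation=cv2.INTER_CUBIC); cv2.imwrite("pics/c3.png",np.vstack([a[:300],b[200:]])[:,:,::-1])
```

```text
[0.58089655 0.03545025 0.01089504] [-1.25305931 -0.68426305 -0.63839271]
```

View pics/c3.png

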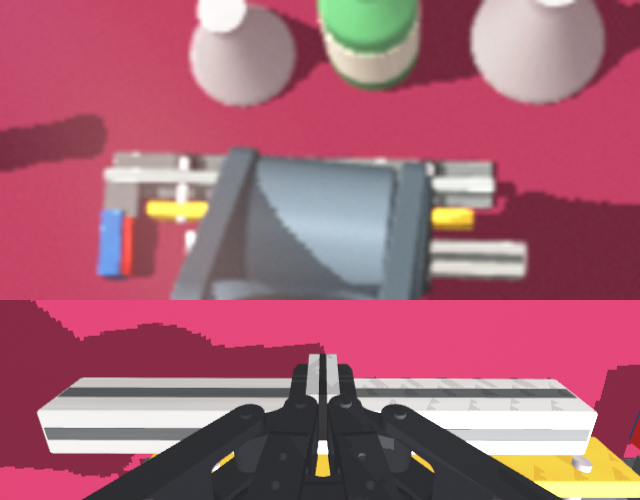

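Bar and strip are still parallel, with roughly 9 mm left. I approach slowly and watch the force.

Request:
{"fn": "servo_tool", "kwargs": {"rows": [[0,0,0.001,0,0],[0,0,0.002,0,0],[0,0,0.003,0,0],[0,0,0.004,0,0],[0,0,0.005,0,0],[0,0,0.006,0,0],[0,0,0.006,0,0],[0,0,0.006,0,0],[0,0,0.006,0,0],[0,0,0.006,0,0]]}}

```text
time: 7.17
eef_pos: [0.5873, 0.035, 0.011]
orientation: [179.9, 0.1, 86.5]
wrist_force: [0.4, 0.1, -0.5]
width: -0.002
```

Request:
{"fn": "servo_tool", "kwargs": {"rows": [[0,0,0.0005,0,0],[0,0,0.001,0,0],[0,0,0.0015,0,0],[0,0,0.002,0,0],[0,0,0.002,0,0],[0,0,0.002,0,0],[0,0,0.002,0,0],[0,0,0.002,0,0],[0,0,0.002,0,0],[0,0,0.002,0,0]]}}

```text
time: 8.0
eef_pos: [0.5894, 0.0349, 0.011]
orientation: [179.8, 0.1, 86.5]
wrist_force: [-1.4, 1.0, 0.7]
width: -0.003
```

Request:
{"fn": "servo_tool", "kwargs": {"rows": [[0,0,-0.006,0,0],[0,0.02,-0.008,0,0],[0,0.045,-0.008,0,0],[0,0.06,-0.008,0,0],[0,0.06,-0.004,0,0],[0,0.06,-0.001,0,0],[0,0.06,0.0,0,0],[0,0.06,0.001,0,0],[0,0.06,0.001,0,0],[0,0.06,0.001,0,0]]}}

```text
time: 8.83
eef_pos: [0.5939, 0.0939, 0.0109]
orientation: [179.9, 0.1, 86.5]
wrist_force: [-0.6, -0.5, -0.7]
width: -0.002
```

Request:
{"fn": "servo_tool", "kwargs": {"rows": [[0,0,0.0005,0,0],[0,0,0.001,0,0],[0,0,0.0015,0,0],[0,0,0.002,0,0],[0,0,0.002,0,0],[0,0,0.002,0,0],[0,0,0.002,0,0],[0,0,0.002,0,0],[0,0,0.002,0,0],[0,0,0.002,0,0]]}}

```text
time: 9.67
eef_pos: [0.596, 0.0938, 0.0109]
orientation: [179.8, 0.1, 86.5]
wrist_force: [-0.5, -0.1, -0.8]
width: -0.001
```

Request:
{"fn": "servo_tool", "kwargs": {"rows": [[0,0,0.0005,0,0],[0,0,0.001,0,0],[0,0,0.0015,0,0],[0,0,0.002,0,0],[0,0,0.002,0,0],[0,0,0.002,0,0],[0,0,0.002,0,0],[0,0,0.002,0,0],[0,0,0.002,0,0],[0,0,0.002,0,0]]}}

```text
time: 10.5
eef_pos: [0.5965, 0.0936, 0.0108]
orientation: [-180.0, 0.1, 86.5]
wrist_force: [-4.6, -0.4, 3.1]
width: 0.003
```

Request:
{"fn": "servo_tool", "kwargs": {"rows": [[0,0,0.001,0,0],[0,0,0.0015,0,0],[0,0,0.002,0,0],[0,0,0.0025,0,0],[0,0,0.003,0,0],[0,0,0.003,0,0],[0,0,0.003,0,0],[0,0,0.003,0,0],[0,0,0.003,0,0],[0,0,0.003,0,0]]}}

```text
time: 11.33
eef_pos: [0.5971, 0.0934, 0.0106]
orientation: [-179.7, 0.1, 86.5]
wrist_force: [-6.6, -0.5, 5.8]
width: -0.0
```

Request:
{"fn": "servo_tool", "kwargs": {"rows": [[0,0,-0.006,0,0],[0,-0.02,-0.011,0,0],[0,-0.05,-0.011,0,0],[0,-0.08,-0.011,0,0],[0,-0.11,-0.011,0,0],[0,-0.12,-0.011,0,0],[0,-0.12,-0.008,0,0],[0,-0.12,-0.006,0,0],[0,-0.12,-0.004,0,0],[0,-0.12,-0.003,0,0]]}}

```text
time: 12.17
eef_pos: [0.5876, -0.0247, 0.011]
orientation: [-179.7, 0.1, 86.6]
wrist_force: [0.6, -0.3, -0.3]
width: -0.0
```

Request:
{"fn": "servo_tool", "kwargs": {"rows": [[0,0,0.0005,0,0],[0,0,0.001,0,0],[0,0,0.0015,0,0],[0,0,0.002,0,0],[0,0,0.0025,0,0],[0,0,0.003,0,0],[0,0,0.003,0,0],[0,0,0.003,0,0],[0,0,0.003,0,0],[0,0,0.003,0,0]]}}

```text
time: 13.0
eef_pos: [0.5899, -0.0247, 0.0108]
orientation: [-179.7, 0.1, 86.6]
wrist_force: [-1.4, 1.1, 0.6]
width: -0.005
```

Request:
{"fn": "servo_tool", "kwargs": {"rows": [[0,0,0.0005,0,0],[0,0,0.001,0,0],[0,0,0.0015,0,0],[0,0,0.002,0,0],[0,0,0.0025,0,0],[0,0,0.003,0,0],[0,0,0.003,0,0],[0,0,0.003,0,0],[0,0,0.003,0,0],[0,0,0.003,0,0]]}}

```text
time: 13.83
eef_pos: [0.5898, -0.0246, 0.0107]
orientation: [-179.3, 0.1, 86.6]
wrist_force: [-7.6, -0.1, 4.8]
width: -0.001
```

Request:
{"fn": "servo_tool", "kwargs": {"rows": [[0,0,0.001,0,0],[0,0,0.002,0,0],[0,0,0.003,0,0],[0,0,0.0035,0,0],[0,0,0.004,0,0],[0,0,0.004,0,0],[0,0,0.004,0,0],[0,0,0.004,0,0],[0,0,0.004,0,0],[0,0,0.004,0,0]]}}

```text
time: 14.67
eef_pos: [0.5897, -0.0246, 0.0105]
orientation: [-178.8, 0.1, 86.7]
wrist_force: [-10.0, -1.9, 7.0]
width: 0.0
```

Request:
{"fn": "servo_tool", "kwargs": {"rows": [[0,0,-0.006,0,0],[0,0.02,-0.01,0,0],[0,0.05,-0.01,0,0],[0,0.08,-0.01,0,0],[0,0.11,-0.01,0,0],[0,0.12,-0.01,0,0],[0,0.12,-0.007,0,0],[0,0.12,-0.005,0,0],[0,0.12,-0.003,0,0],[0,0.12,-0.002,0,0]]}}

```text
time: 15.5
eef_pos: [0.5958, 0.0937, 0.0105]
orientation: [-178.8, 0.1, 86.6]
wrist_force: [0.7, -0.3, -0.4]
width: 0.002
```

Request:
{"fn": "servo_tool", "kwargs": {"rows": [[0,0,0.0005,0,0],[0,0,0.001,0,0],[0,0,0.002,0,0],[0,0,0.003,0,0],[0,0,0.004,0,0],[0,0,0.004,0,0],[0,0,0.004,0,0],[0,0,0.004,0,0],[0,0,0.004,0,0],[0,0,0.004,0,0]]}}

```text
time: 16.33
eef_pos: [0.5967, 0.0928, 0.01]
orientation: [-178.5, 0.1, 86.6]
wrist_force: [-5.3, -2.2, 2.0]
width: 0.004
```

Request:
{"fn": "servo_tool", "kwargs": {"rows": [[0,0,0.001,0,0],[0,0,0.002,0,0],[0,0,0.003,0,0],[0,0,0.0035,0,0],[0,0,0.004,0,0],[0,0,0.004,0,0],[0,0,0.004,0,0],[0,0,0.004,0,0],[0,0,0.004,0,0],[0,0,0.004,0,0]]}}

```text
time: 17.17
eef_pos: [0.5966, 0.0927, 0.0098]
orientation: [-178.0, 0.2, 86.6]
wrist_force: [-9.4, -1.4, 6.9]
width: 0.003
```

Request:
{"fn": "servo_tool", "kwargs": {"rows": [[0,0,-0.006,0,0],[0,0,-0.02,-0.01,0],[0,0,-0.04,-0.04,0],[0,-0.03,-0.06,-0.08,0],[0,-0.07,-0.09,-0.1,0],[0,-0.11,-0.12,-0.11,0],[0,-0.15,-0.14,-0.12,0],[0,-0.19,-0.14,-0.12,0],[0,-0.23,-0.14,-0.12,0],[0,-0.24,-0.14,-0.12,0]]}}

```text
time: 18.0
eef_pos: [0.4474, -0.1408, 0.1365]
orientation: [-178.2, 0.3, 86.6]
wrist_force: [1.3, -0.4, 1.0]
width: -0.003
```

Run:
```python
from h import *
s,im,T=wrist("pics/w4.png"); np.save("w4T.npy",T); print(s['eef_pos'],s['orientation'],s['wrist_force'])
a=imaging.read_camera("top"); cv2.imwrite("pics/t4.png",a[:,:,::-1])
a=cv2.resize(a[140:250,200:400],(640,352),interpolation=cv2.INTER_CUBIC); cv2.imwrite("pics/c4.png",np.vstack([a[:230],im[30:]])[:,:,::-1])
```

```text
[ 0.44741886 -0.14078971  0.13653545] [-178.20909501    0.28204119   86.61032249] [ 1.25497127 -0.42084038  0.95724776]
```

View pics/c4.png

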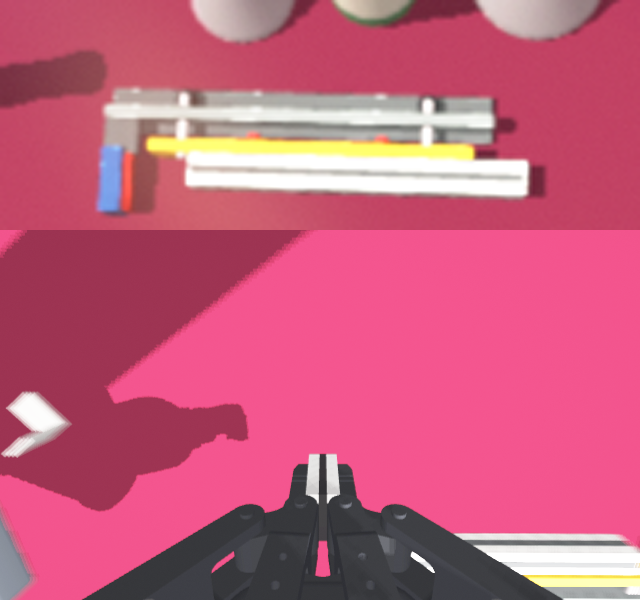

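The bar lies flush along the strip, and both red pins stick out behind it near (255,136) and (383,140). About 36 mm is left to the red plate. I locate the bar's right end and the bracket.

Run:
```python
from h import *
im,m=top()
h=cv2.cvtColor(im,cv2.COLOR_RGB2HSV).astype(int); ba=(h[...,1]<70)&(h[...,2]>140); ba[:186]=0;ba[206:]=0;ba[:,:250]=0;ba[:,380:]=0
q=largest(ba);P=ray("top",q,.03); print(q.min(0),q.max(0),rect(P))
a=np.radians(-3.45); fy=np.array([-np.sin(a),np.cos(a)]); fx=np.array([np.cos(a),np.sin(a)])
t=P[:,:2]; print("bar along y",(t@fy).min(),(t@fy).max(),"x",(t@fx).min(),(t@fx).max())
e=ctrl.state()['eef_pos'][:2]; print("tcp",e@fx,e@fy, "contact tcp x", np.array([.5967,.0934])@fx, np.array([.5898,-.0246])@fx)
print("bracket",ray("top",[(484,250),(500,267)],.02), "plate", ray("top",[(241,194)],.028)[:,:2]@fy)
```

```text
[255 187] [365 201] (array([615.41034 ,  34.411865], dtype=float32), np.float32(29.612984), np.float32(270.58176), np.float32(-3.5502264))
bar along y -0.06391456860889459 0.2066542635825737 x 0.5972857734851404 0.6272025171850196
tcp 0.4563614418240412 -0.1149402053842089 contact tcp x 0.5899980199825231 0.5902114674764437
bracket [[ 0.46825633 -0.37858436  0.02      ]
 [ 0.42731566 -0.41260977  0.02      ]] plate [0.24104237]
```

Request:
{"fn": "servo_tool", "kwargs": {"rows": [[0,0,0.03,0,0],[0,0,0.065,0,0],[0,0,0.1,0,0],[0,0,0.13,0,0],[0,0,0.15,0.01,0],[0,0,0.158,0.04,0],[0,0,0.158,0.075,0],[0,0,0.158,0.105,0],[0,0,0.158,0.12,0],[0,0,0.158,0.12,0]]}}

```text
time: 18.98
eef_pos: [0.5999, -0.1496, 0.0069]
orientation: [-177.8, 0.1, 86.4]
wrist_force: [-0.9, 0.8, 0.1]
width: -0.0
```

Run:
```python
from h import *
s=ctrl.state(); a=np.radians(-3.45); fy=np.array([-np.sin(a),np.cos(a)]); fx=np.array([np.cos(a),np.sin(a)])
e=s['eef_pos'][:2]; print(e@fx,e@fy,s['eef_pos'][2],s['orientation'],s['wrist_force'])
a=imaging.read_camera("wrist"); cv2.imwrite("pics/w5.png",a[:,:,::-1])
```

```text
0.6078477923139143 -0.11326233130820432 0.006932761419537914 [-1.77822884e+02  1.17851134e-01  8.63777329e+01] [-0.89235465  0.81415494  0.05601296]
```

View pics/w5.png

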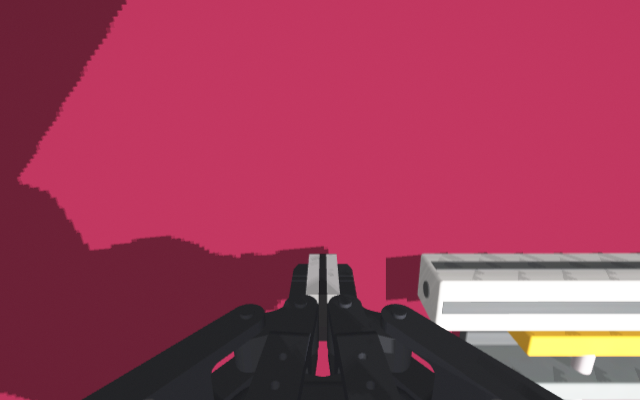

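The fingers stand beside the bar's right end at about (425,290) with a clear gap. I raise them slightly and push left.

Request:
{"fn": "servo_tool", "kwargs": {"rows": [[0,0.008,0.003,-0.004,0],[0,0.016,0.003,-0.004,0],[0,0.024,0.003,-0.004,0],[0,0.03,0.003,-0.004,0],[0,0.035,0.003,-0.004,0],[0,0.039,0.003,-0.004,0],[0,0.043,0.003,-0.004,0],[0,0.047,0.003,-0.004,0],[0,0.051,0.003,-0.004,0],[0,0.055,0.003,-0.004,0]]}}

```text
time: 19.87
eef_pos: [0.6082, -0.0959, 0.013]
orientation: [-178.0, 0.2, 86.3]
wrist_force: [-0.8, -2.3, 0.9]
width: -0.003
```

Request:
{"fn": "servo_tool", "kwargs": {"rows": [[0,0.002,0,0,0],[0,0.004,0,0,0],[0,0.006,0,0,0],[0,0.008,0,0,0],[0,0.01,0,0,0],[0,0.012,0,0,0],[0,0.014,0,0,0],[0,0.015,0,0,0],[0,0.015,0,0,0],[0,0.015,0,0,0]]}}

```text
time: 20.7
eef_pos: [0.6091, -0.0806, 0.0128]
orientation: [-178.0, 0.2, 86.3]
wrist_force: [0.6, -0.8, -0.2]
width: -0.001
```

Run:
```python
from h import *
s=ctrl.state(); print(s['eef_pos'],s['orientation'],s['wrist_force'])
im=imaging.read_camera("wrist")
a=imaging.read_camera("top"); cv2.imwrite("pics/t6.png",a[:,:,::-1])
a=cv2.resize(a[140:250,200:400],(640,352),interpolation=cv2.INTER_CUBIC); cv2.imwrite("pics/c6.png",np.vstack([a[:230],im[200:]])[:,:,::-1])
```

```text
[ 0.60906148 -0.08056457  0.01277714] [-178.03619896    0.18467435   86.33765147] [ 0.57069758 -0.79823371 -0.23459125]
```

View pics/c6.png

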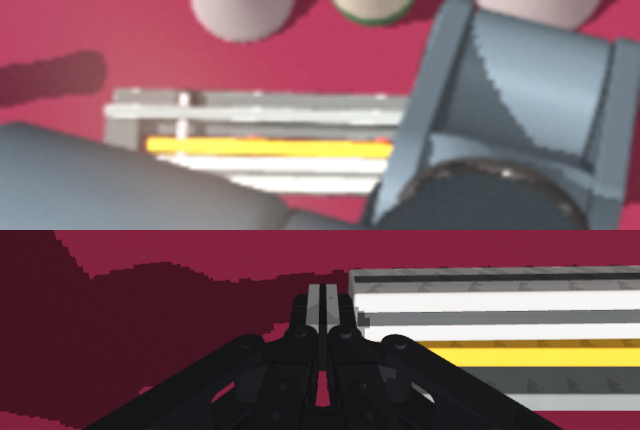

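Request:
{"fn": "servo_tool", "kwargs": {"rows": [[0,0.002,0,0,0],[0,0.004,0,0,0],[0,0.006,0,0,0],[0,0.008,0,0,0],[0,0.008,0,0,0],[0,0.008,0,0,0],[0,0.008,0,0,0],[0,0.008,0,0,0],[0,0.008,0,0,0],[0,0.008,0,0,0]]}}

```text
time: 21.63
eef_pos: [0.6094, -0.0725, 0.0126]
orientation: [-178.0, 0.2, 86.3]
wrist_force: [0.1, -0.6, 1.1]
width: -0.006
```

Request:
{"fn": "servo_tool", "kwargs": {"rows": [[0,0.0005,0,0,0],[0,0.001,0,0,0],[0,0.0015,0,0,0],[0,0.002,0,0,0],[0,0.0025,0,0,0],[0,0.003,0,0,0],[0,0.003,0,0,0],[0,0.003,0,0,0],[0,0.003,0,0,0],[0,0.003,0,0,0]]}}

```text
time: 22.47
eef_pos: [0.6096, -0.0695, 0.0126]
orientation: [-178.0, 0.2, 86.3]
wrist_force: [-0.1, -0.9, -1.7]
width: -0.003
```

Request:
{"fn": "servo_tool", "kwargs": {"rows": [[0,0.0005,0,0,0],[0,0.001,0,0,0],[0,0.0015,0,0,0],[0,0.002,0,0,0],[0,0.0025,0,0,0],[0,0.003,0,0,0],[0,0.003,0,0,0],[0,0.003,0,0,0],[0,0.003,0,0,0],[0,0.003,0,0,0]]}}

```text
time: 23.3
eef_pos: [0.6097, -0.0663, 0.0126]
orientation: [-178.0, 0.2, 86.3]
wrist_force: [0.1, -1.3, 0.0]
width: 0.001
```

Request:
{"fn": "servo_tool", "kwargs": {"rows": [[0,0.0005,0,0,0],[0,0.001,0,0,0],[0,0.0015,0,0,0],[0,0.002,0,0,0],[0,0.0025,0,0,0],[0,0.0025,0,0,0],[0,0.0025,0,0,0],[0,0.0025,0,0,0],[0,0.0025,0,0,0],[0,0.0025,0,0,0]]}}

```text
time: 24.13
eef_pos: [0.6099, -0.0638, 0.0125]
orientation: [-178.0, 0.1, 86.3]
wrist_force: [-0.8, -1.2, -0.8]
width: 0.002
```

Request:
{"fn": "servo_tool", "kwargs": {"rows": [[0,0.0005,0,0,0],[0,0.001,0,0,0],[0,0.0015,0,0,0],[0,0.002,0,0,0],[0,0.0025,0,0,0],[0,0.0025,0,0,0],[0,0.0025,0,0,0],[0,0.0025,0,0,0],[0,0.0025,0,0,0],[0,0.0025,0,0,0]]}}

```text
time: 24.97
eef_pos: [0.6103, -0.0627, 0.0126]
orientation: [-178.0, 0.3, 86.4]
wrist_force: [-0.3, -6.0, -1.0]
width: -0.002
```

Request:
{"fn": "servo_tool", "kwargs": {"rows": [[0,0.0005,0,0,0],[0,0.001,0,0,0],[0,0.0015,0,0,0],[0,0.002,0,0,0],[0,0.0025,0,0,0],[0,0.0025,0,0,0],[0,0.0025,0,0,0],[0,0.0025,0,0,0],[0,0.0025,0,0,0],[0,0.0025,0,0,0]]}}

```text
time: 25.8
eef_pos: [0.6105, -0.0627, 0.0126]
orientation: [-178.1, 0.5, 86.4]
wrist_force: [-2.2, -9.9, -0.6]
width: 0.0
```

The bar is home against the stop at 9.9 N. I back off and check.

Request:
{"fn": "servo_tool", "kwargs": {"rows": [[0,-0.005,0,0,0],[0,-0.02,0,0,0],[0,-0.03,0,-0.02,0],[0,-0.03,0,-0.06,0],[0,-0.03,-0.02,-0.1,0],[0,-0.03,-0.06,-0.12,0],[0,-0.03,-0.1,-0.12,0],[0,-0.03,-0.14,-0.12,0],[0,-0.03,-0.16,-0.12,0],[0,-0.03,-0.16,-0.12,0]]}}

```text
time: 26.63
eef_pos: [0.4465, -0.0798, 0.1384]
orientation: [-177.6, 0.3, 86.4]
wrist_force: [-1.6, -0.2, -0.2]
width: -0.002
```

Run:
```python
from h import *
s=ctrl.state(); print(s['eef_pos'],s['orientation'],s['wrist_force'])
im=imaging.read_camera("wrist"); sc=imaging.read_camera("scene")
a=imaging.read_camera("top"); cv2.imwrite("pics/t7.png",a[:,:,::-1])
a=cv2.resize(a[150:220,205:385],(720,280),interpolation=cv2.INTER_CUBIC); b=cv2.resize(sc[190:250,280:425],(720,298),interpolation=cv2.INTER_CUBIC); cv2.imwrite("pics/c7.png",np.vstack([a,b])[:,:,::-1])
```

```text
[ 0.44646576 -0.07984864  0.13841685] [-177.62173012    0.26777651   86.3547485 ] [-1.55928618 -0.21427253 -0.21059703]
```

View pics/c7.png

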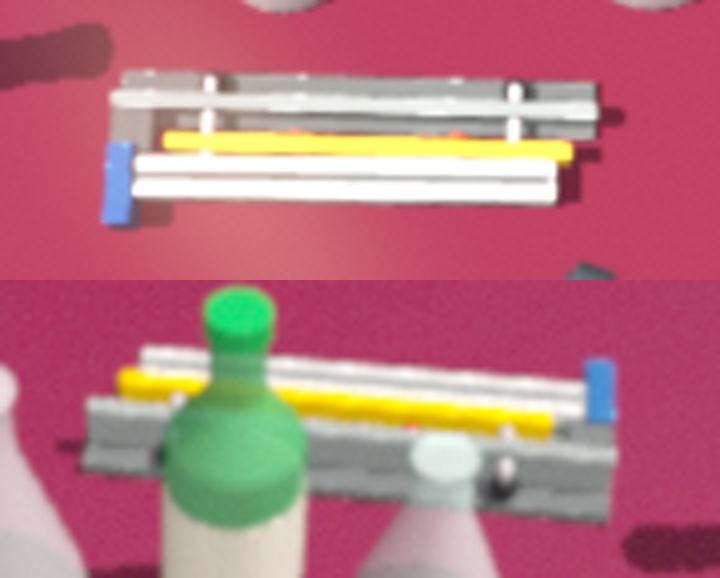

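The top and scene crops show the bar flush on the strip, its end on the blue stop with no red plate visible, and the pins showing behind. I re-seat each half with a light press to confirm it still lies flush.

Request:
{"fn": "servo_tool", "kwargs": {"rows": [[0,0.03,0.02,0,0],[0,0.06,0.045,0.02,0],[0,0.09,0.07,0.05,0],[0,0.113,0.09,0.08,0],[0,0.113,0.1,0.105,0],[0,0.113,0.105,0.12,0],[0,0.113,0.112,0.122,0],[0,0.113,0.12,0.122,0],[0,0.113,0.128,0.122,0],[0,0.113,0.133,0.122,0]]}}

```text
time: 27.62
eef_pos: [0.5924, 0.0204, 0.0129]
orientation: [-178.3, 0.5, 86.3]
wrist_force: [-6.0, 1.6, -1.9]
width: 0.003
```

Run:
```python
from h import *
s=ctrl.state(); a=np.radians(-3.45); fy=np.array([-np.sin(a),np.cos(a)]); fx=np.array([np.cos(a),np.sin(a)])
e=s['eef_pos'][:2]; print(e@fx,e@fy,s['eef_pos'][2],s['orientation'],s['wrist_force'])
```

```text
0.5900804030116575 0.05604027213776997 0.012946816436436717 [-178.30991242    0.47838845   86.34341204] [-6.03353149  1.57934288 -1.85745079]
```

Contact came a bit early at 6 N, at the same fence x of 0.590 as before, so the right half is flush. Next is the left half, with a gentle approach.

Request:
{"fn": "servo_tool", "kwargs": {"rows": [[0,0,-0.008,0,0],[0,0.0,-0.015,0,0],[0,0.03,-0.015,0,0],[0,0.06,-0.015,0,0],[0,0.09,-0.015,0,0],[0,0.11,-0.015,0,0],[0,0.11,-0.013,0,0],[0,0.11,-0.01,0,0],[0,0.11,-0.007,0,0],[0,0.11,-0.005,0,0]]}}

```text
time: 28.45
eef_pos: [0.595, 0.1293, 0.0127]
orientation: [-178.4, 0.5, 86.3]
wrist_force: [0.5, -1.0, 1.1]
width: -0.004
```

Request:
{"fn": "servo_tool", "kwargs": {"rows": [[0,0,0.001,0,0],[0,0,0.002,0,0],[0,0,0.003,0,0],[0,0,0.004,0,0],[0,0,0.005,0,0],[0,0,0.006,0,0],[0,0,0.006,0,0],[0,0,0.006,0,0],[0,0,0.006,0,0],[0,0,0.006,0,0]]}}

```text
time: 29.28
eef_pos: [0.5988, 0.1286, 0.0122]
orientation: [-178.1, 0.5, 86.3]
wrist_force: [-5.0, -2.0, 3.4]
width: 0.002
```

Run:
```python
from h import *
s=ctrl.state(); a=np.radians(-3.45); fy=np.array([-np.sin(a),np.cos(a)]); fx=np.array([np.cos(a),np.sin(a)])
e=s['eef_pos'][:2]; print(e@fx,e@fy,s['eef_pos'][2],s['orientation'],s['wrist_force'])
```

```text
0.589993513433911 0.16437008011484247 0.012227765274960962 [-178.11075531    0.54610427   86.29408809] [-4.97995319 -1.98732475  3.3652996 ]
```

Both halves are flush, with contact at fence x 0.590 on each. One last press at the end, since the side presses may have dragged the bar.

Request:
{"fn": "servo_tool", "kwargs": {"rows": [[0,0,-0.01,0,0],[0,0,-0.03,-0.01,0],[0,-0.02,-0.05,-0.03,0],[0,-0.055,-0.055,-0.05,0],[0,-0.09,-0.055,-0.05,0],[0,-0.125,-0.055,-0.05,0],[0,-0.16,-0.055,-0.05,0],[0,-0.195,-0.055,-0.05,0],[0,-0.225,-0.055,-0.05,0],[0,-0.235,-0.055,-0.05,0]]}}

```text
time: 30.12
eef_pos: [0.5323, -0.1066, 0.0666]
orientation: [-178.4, 0.7, 86.1]
wrist_force: [0.6, -0.6, -0.5]
width: 0.003
```

Request:
{"fn": "servo_tool", "kwargs": {"rows": [[0,0,0,0,0],[0,0,0.025,0,0],[0,0,0.05,0,0],[0,0,0.07,0,0],[0,0,0.075,0.01,0],[0,0,0.076,0.03,0],[0,0,0.076,0.045,0],[0,0,0.076,0.048,0],[0,0,0.076,0.048,0],[0,0,0.076,0.048,0]]}}

```text
time: 30.95
eef_pos: [0.6062, -0.1114, 0.0163]
orientation: [-178.3, 0.7, 86.1]
wrist_force: [1.5, 0.8, 0.4]
width: 0.0
```

Run:
```python
from h import *
s=ctrl.state(); a=np.radians(-3.45); fy=np.array([-np.sin(a),np.cos(a)]); fx=np.array([np.cos(a),np.sin(a)])
e=s['eef_pos'][:2]; print(e@fx,e@fy,s['eef_pos'][2],s['orientation'],s['wrist_force'])
```

```text
0.6118218149057819 -0.07469551511454767 0.016344201248245576 [-178.34342674    0.65330823   86.12876052] [1.52617255 0.80333913 0.4022076 ]
```

Request:
{"fn": "servo_tool", "kwargs": {"rows": [[0,0.008,0,0.003,0],[0,0.016,0,0.003,0],[0,0.024,0,0.003,0],[0,0.03,0,0.003,0],[0,0.035,0,0.003,0],[0,0.039,0,0.003,0],[0,0.042,0,0.003,0],[0,0.044,0,0.003,0],[0,0.045,0,0.003,0],[0,0.045,0,0.003,0]]}}

```text
time: 31.78
eef_pos: [0.6092, -0.0664, 0.0128]
orientation: [-178.3, 0.7, 86.1]
wrist_force: [-0.2, -0.4, 0.4]
width: -0.003
```

Request:
{"fn": "servo_tool", "kwargs": {"rows": [[0,0.0005,0,0,0],[0,0.001,0,0,0],[0,0.002,0,0,0],[0,0.003,0,0,0],[0,0.0035,0,0,0],[0,0.004,0,0,0],[0,0.0045,0,0,0],[0,0.005,0,0,0],[0,0.005,0,0,0],[0,0.005,0,0,0]]}}

```text
time: 32.62
eef_pos: [0.6095, -0.0627, 0.0128]
orientation: [-178.3, 0.8, 86.2]
wrist_force: [-1.2, -4.6, 0.0]
width: -0.004
```

Request:
{"fn": "servo_tool", "kwargs": {"rows": [[0,0.0005,0,0,0],[0,0.001,0,0,0],[0,0.0015,0,0,0],[0,0.002,0,0,0],[0,0.0025,0,0,0],[0,0.003,0,0,0],[0,0.003,0,0,0],[0,0.003,0,0,0],[0,0.003,0,0,0],[0,0.003,0,0,0]]}}

```text
time: 33.45
eef_pos: [0.6095, -0.0626, 0.0128]
orientation: [-178.3, 1.0, 86.3]
wrist_force: [-3.2, -11.4, -1.0]
width: 0.003
```

Run:
```python
from h import *
s=ctrl.state(); a=np.radians(-3.45); fy=np.array([-np.sin(a),np.cos(a)]); fx=np.array([np.cos(a),np.sin(a)])
e=s['eef_pos'][:2]; print(e@fx,e@fy,s['eef_pos'][2],s['orientation'],s['wrist_force'])
```

```text
0.612157907485935 -0.025828455042264203 0.012820845879789707 [-178.32698403    0.97634943   86.25269175] [ -3.24528232 -11.41522462  -0.97480182]
```

The end is home at the same place (fence y -0.0258) with 11 N. I retreat along the push direction and take a final look.

Request:
{"fn": "servo_tool", "kwargs": {"rows": [[0,-0.005,0,0,0],[0,-0.02,0,0,0],[0,-0.04,0,-0.02,0],[0,-0.04,0,-0.06,0],[0,-0.04,-0.02,-0.1,0],[0,-0.04,-0.06,-0.12,0],[0,-0.04,-0.1,-0.12,0],[0,-0.04,-0.14,-0.12,0],[0,-0.04,-0.16,-0.12,0],[0,-0.04,-0.16,-0.12,0]]}}

```text
time: 34.28
eef_pos: [0.4443, -0.0881, 0.1382]
orientation: [-177.9, 0.8, 86.2]
wrist_force: [-0.3, 0.3, -0.1]
width: 0.0
```

Run:
```python
from h import *
s=ctrl.state(); print(s['eef_pos'],s['wrist_force'])
a=imaging.read_camera("top"); sc=imaging.read_camera("scene")
b=cv2.imread("pics/t7.png")[:,:,::-1]; print("diff vs earlier fence crop",np.abs(a[150:205,205:370].astype(int)-b[150:205,205:370]).max())
t=cv2.resize(a[150:220,205:385],(720,280),interpolation=cv2.INTER_CUBIC); q=cv2.resize(sc[150:300],(720,169)); cv2.imwrite("pics/c8.png",np.vstack([t,q])[:,:,::-1])
```

```text
[ 0.44432202 -0.08806156  0.13823609] [-0.30449951  0.25938018 -0.06114633]
diff vs earlier fence crop 157
```

View pics/c8.png

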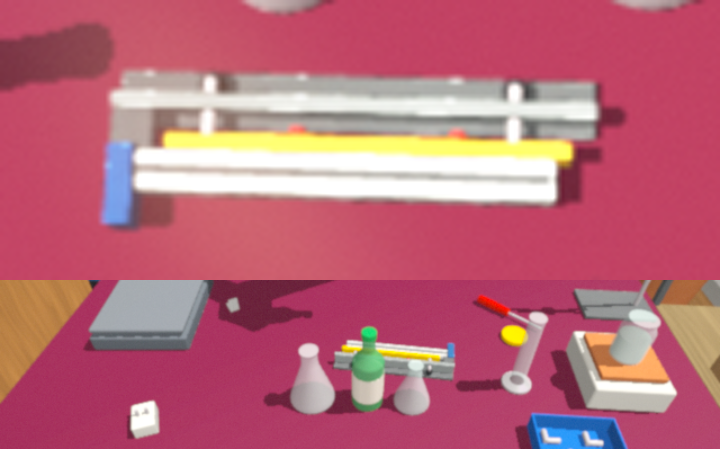

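In this crop the left end sits about 1 px closer to the strip than before the re-press. I compare edges numerically across the three stages.

Run:
```python
from h import *
s=0
for i in range(4): s=s+imaging.read_camera("top").astype(float)
cv2.imwrite("pics/t8.png",(s/4)[:,:,::-1])
def edge(g,u,v0,v1,th,up):
    c=g[v0:v1,u]; i=[k for k in range(len(c)-1) if (c[k]-th)*(c[k+1]-th)<0]
    k=i[-1] if up else i[0]; return v0+k+(th-c[k])/(c[k+1]-c[k])
for n in ("t4","t7","t8"):
    im=cv2.imread(f"pics/{n}.png").astype(float); g=im[:,:,1]; b=im[:,:,0]; sat=im[:,:,2]-im[:,:,0]
    for nm,us in (("left",range(262,275)),("mid",range(285,315)),("right",range(328,339))):
        lo=[edge(g,u,190,212,110,1) for u in us]           # bar's lower edge (white->table)
        yb=[edge(b,u,178,196,110,1) if 0 else edge(b,u,183,196,120,0) for u in us]  # yellow->bar top (blue channel rises)
        yt=[edge(g,u,172,190,140,1) if 0 else 178+np.argmax(im[178:190,u,2]-im[178:190,u,0]) for u in us]
        print(n,nm,"bar low %.2f  yellow->bar %.2f  diff %.2f"%(np.mean(lo),np.mean(yb),np.mean(lo)-np.mean(yb)))
    red=[(im[v,u,2]-im[v,u,1]).round() for v in (196,) for u in range(228,245)]; print(n,"row196 R",im[196,228:245,2].astype(int).tolist(),"B",im[196,228:245,0].astype(int).tolist())
```

```text
t4 left bar low 199.36  yellow->bar 185.16  diff 14.20[ WARN:0@5.624] global loadsave.cpp:1063 imwrite_ Unsupported depth image for selected encoder is fallbacked to CV_8U.
Traceback (most recent call last):
IndexError: list index out of range
```

Run:
```python
from h import *
for n in ("t4","t7","t8"):
    im=cv2.imread(f"pics/{n}.png").astype(float); g=im[:,:,1]
    P=[]
    for u in range(262,340):
        c=g[190:212,u]; k=np.where((c[:-1]>110)&(c[1:]<=110))[0]
        if len(k): k=k[-1]; P.append((u,190+k+(c[k]-110)/(c[k]-c[k+1])))
    P=np.array(P); f=np.polyfit(P[:,0],P[:,1],1); r=P[:,1]-np.polyval(f,P[:,0]); f=np.polyfit(*P[abs(r)<.6].T,1)
    w=ray("top",[(262,np.polyval(f,262)),(339,np.polyval(f,339))],.02)*1000
    print(n,len(P),"row at 262/300/339",np.polyval(f,[262,300,339]).round(2),"angle",np.degrees(np.arctan2(-(w[0]-w[1])[0],(w[0]-w[1])[1])).round(2), "x mid",w.mean(0)[0].round(1))
    print("  row196 R",im[196,229:245,2].astype(int).tolist(),"G",im[196,229:245,1].astype(int).tolist())
```

```text
t4 78 row at 262/300/339 [199.22 200.05 200.9 ] angle -3.11 x mid 602.8
  row196 R [198, 187, 154, 128, 124, 126, 128, 131, 137, 205, 254, 252, 178, 153, 148, 148] G [81, 93, 134, 161, 162, 163, 162, 163, 134, 89, 99, 95, 78, 77, 78, 78]
t7 78 row at 262/300/339 [200.46 200.65 200.85] angle -2.14 x mid 601.3
  row196 R [200, 187, 156, 128, 126, 128, 130, 131, 146, 236, 255, 255, 255, 255, 255, 255] G [86, 97, 136, 162, 166, 165, 166, 166, 158, 230, 255, 255, 255, 255, 255, 255]
t8 78 row at 262/300/339 [199.2  200.04 200.9 ] angle -3.12 x mid 602.8
  row196 R [198, 186, 153, 126, 123, 126, 126, 127, 129, 189, 251, 255, 255, 255, 255, 255] G [82, 93, 133, 161, 163, 164, 163, 163, 144, 176, 249, 255, 255, 255, 254, 255]
```

The final bar edge matches the first flush state to 0.02 px (the 1° gap left by the slide was closed by the re-press). There is no red between the stop and the bar's end. I hand in.

```bash
python3 -c "
from cell import finish_job
print(finish_job())"
```

```text
the job is handed in; nothing more can be done
None
```

I handed the job in after about 34 s of robot time. The bar lies flush on the yellow strip with its left end home against the blue stop, and the arm is clear of everything. `finish_job` gave no verdict.

**What I did:** I pushed the left half until the bar was parallel to the fence, then pushed it at the middle with the flat of the fingers for most of the way. I pressed the left and right halves home on the strip at about 9.4 N and 10 N. Then I slid the bar left onto the stop and pressed it home at about 10 N.

**What went wrong on the way:**
- **Slide to the stop:** it left the bar turned about 1° off the strip, with a gap of about 3 mm at its left end. I missed this in the picture at the time and only found it later by comparing edges.
- **Re-press:** I then pressed both halves again at 5–6 N, below the 10 N asked. The first of these touched earlier than I planned. I pressed the end home once more at 11.4 N.

**Last checks:**
- **Flush on the strip:** contact on both halves came at the same fence x, within 0.1 mm. The final bar edge matches the first flush state to 0.02 px in the top camera. Both pins show pushed through behind the strip.
- **Home on the stop:** the end contact repeated at the same spot, and no red plate is visible between the bar and the stop.
- **Forces:** the highest horizontal force I read was about 12 N. The wrist force is only reported at the end of each move, so brief peaks in between would not show.
- **Bystanders:** the glassware and tools look undisturbed in the last view. I judged that by eye and did not measure it.

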